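Close the swing clamp over a culture dish

TASK

Secure the petri dish that lies on the clamp stand: push the swing strap round over the dish with the back of a finger until it stops fully home at the catch, then push the cam lever all the way down. Nothing needs to be gripped: leave the dish lying in its seat and everything else on the bench where it stands.

Things in the scene. Friction and masses are not known exactly. Their poses are not given: they have to be found in the camera images.
- clamp: Dish clamp stand, fixed: aluminium plate 120 x 230 mm (x, y), top 14 mm above the bench. Origin: centre of its underside; x away from the robot at yaw 0. Strap pivot at y +85 mm, catch at y -85 mm, both at x 0. The catch is a dark steel cheek at x 11 to 22 mm, 30 mm long in y, 78 mm high, whose cross pin carries the cam lever. Four 8 mm lugs round the dish.
- strap_pivot (a point): Point on the strap's vertical pivot axis at mid-height of the strap, 42 mm above the bench. The pivot bolt on top reaches 60 mm above the bench.
- strap_end (a point): Middle of the free end of the strap, 175 mm from the pivot axis, 42 mm above the bench. The strap is a straight aluminium bar 16 mm wide and 20 mm tall (32 to 52 mm above the bench), running from the pivot to this point; it passes 3 mm over the dish.
- strap_body (a joint): Opening angle of the strap, rad: 0 = home, across the middle of the dish along the stand's -y, its end under the cam (hard stop); pi/2 = along the stand's -x, toward the robot. Range 0 to 1.7, starts at 1.1 to 1.6. Closes anticlockwise seen from above. Friction 0.08 N m (1 N at 80 mm from the pivot); stays where it is left.
- lever_pin (a point): Middle of the cam lever's hinge pin, 67 mm above the bench; the pin is along the stand's x axis.
- lever_tip (a point): End of the cam lever, 90 mm from the pin, on its centre line. The lever is a steel bar with a black grip on its outer 48 mm, 18 mm wide and 10 mm thick.
- lever_body (a joint): Cam lever angle, rad: 0 = 60 degrees above level, leaning outward (away from the dish, toward the stand's -y); 1.05 = fully down, level along the stand's -y (hard stop). Starts at 0 to 0.2. Friction 0.12 N m (3 N at 45 mm from the pin); stays where it is left.
- dish: Closed plastic petri dish, 92 mm across, 15 mm tall, loose, lying in the seat with about 2 mm play. Origin: centre of its underside, 14 mm above the bench (its top is 29 mm above the bench).
- stopper: Bystander, loose: black rubber stopper, 32 mm across, 28 mm tall, standing near the right front corner of the clamp stand. Origin: centre of its underside.
- roll: Bystander, loose: roll of paper labels lying flat, 68 mm across, 34 mm high, behind the clamp stand. Origin: centre of its underside.
- bottle: Bystander, loose: plastic reagent bottle with a ribbed screw cap, 46 mm across, 90 mm tall, behind the clamp stand. Origin: centre of its underside.
- flask: Bystander, loose: glass conical flask, 104 mm across, 176 mm tall, on the left of the bench. Origin: centre of its underside.
- cuvettes: Bystander, loose: grey metal cuvette box, 72 x 136 x 45 mm, on the right of the bench. Origin: centre of its underside.
- beaker: Bystander, loose: plastic beaker, 92 mm across, 120 mm tall, on the right of the bench towards the back. Origin: centre of its underside.
- seat (a point): Centre of the dish seat on the plate's top face, 14 mm above the bench.
Things that resemble listed ones, but are neither listed nor needed, are in the scene too. Leave any green or purple look-alike of the dish alone.

How it is judged (in metres and radians):
On the way, in this order (a step that is already met when the one before it is completed fails the run):
1. the strap is swung fully home over the dish, the lever still up (value of joint strap_body below 0.06 rad and value of joint lever_body below 0.6 rad), for 0.2 s.
2. the cam lever is pushed fully down, the strap still home (value of joint lever_body above 0.95 rad and value of joint strap_body below 0.06 rad), for 0.2 s.
At the end, for the whole second after the job is handed in: The strap is home over the dish (within 0.06 rad of its stop), the lever is down (past 0.95 of 1.05 rad), and the dish lies flat and at rest in its seat (centre within 8 mm of the seat centre) (all of step 2 and horizontal distance between dish and seat below 0.008 m and height (world z) of dish below 0.02 m and angle between dish's own z axis and vertical below 0.1 rad and linear speed of dish below 0.02 m/s); the robot touches nothing.
It fails at once if the cam lever is pushed down before the strap is over the dish (value of joint lever_body above 0.6 rad and value of joint strap_body above 0.15 rad).
It fails at once if the dish is lifted, tipped or pushed out of its seat (height (world z) of dish above 0.024 m or angle between dish's own z axis and vertical above 0.15 rad or horizontal distance between dish and seat above 0.012 m).
It fails at once if a bystander (stopper, label roll, bottle, flask, cuvette box or beaker) is shifted more than 20 mm, lifted or knocked over (distance of any of stopper, roll, bottle, flask, cuvettes, beaker from where it was at the start of the episode above 0.02 m or angle between any of stopper, roll, bottle, flask, cuvettes, beaker's own z axis and vertical above 0.3 rad).
It also fails if it takes over 45 s, if anything falls off the work surface, if the arm or the gripper's body presses on something with over 40 N, if the wrist force passes 120 N, or if a joint passes its speed limit or range.

ROBOT

A 6-joint arm with a two-finger parallel gripper is mounted at the origin on a cart in front of the work surface, level with it; the furniture and walls round the work are solid. World frame = base frame: x ahead of the robot, y to its left, z up, the work surface at z = 0. Lengths are in m, angles in degrees, forces in N, time in s.
With the tool pointing down it reaches from about 0.25 to 0.775 m from the base axis. Payload 4 kg.
Tool frame: the origin (TCP) lies midway between the tips of the shut fingers; the grasp point (between the pads) lies 19 mm behind it; z points along the fingers, y is the line along which they close (so a half turn about z gives the same grasp; the last joint's range is limited). The gripper opens to 94 mm and grips with 3 to 60 N. Pads are 16 mm wide; open, the fingers measure 119 mm over their backs; the gripper's body (75 mm by 177 mm) begins 78 mm behind the grasp point.
Start: joints at [-5.907, 4.996, 78.535, -0, 96.463, -5.907], TCP at [0.55, -0, 0.206] pointing down, gripper open.
Joint ranges: [-177.83, 177.83], [-43.37, 116.18], [15.69, 146.23], [-61.86, 241.86], [9.47, 152.12], [-147.06, 147.06]. Speed limits (degrees/s): [159.86, 159.86, 180, 180, 180, 180].

INTERFACE

Orientations are given as a 3x3 rotation matrix whose columns are the frame's x, y, z axes.
In Python, from cell import env, imaging gives the robot as it stands.
- The arm moves only by the tool arm_command, never from a script. Its argument "plan" is a list of rows, each an object with "xyz": the shift along the tool's x, y, z in mm, a list of three; "rotation": the turn, a rotation vector about the tool's x, y, z in degrees, a list of three. In form: [{"xyz": [x, y, z], "rotation": [wx, wy, wz]}, ...]. A call has 1 to 12 rows; each row shifts and turns the commanded pose from where the row before left it, along the tool's axes as they then stand; what a row does not reach is not made up. A row lasts 1/12 s, in which the tool goes at most 41.7 mm and 7.16 degrees, less where a joint would pass 70% of its speed; a pose out of reach is approached as far as the arm can. A call with a gripper value outside its range is refused whole. "gripper" is the finger opening in mm, from 0 to 94, set as the call begins (left out, the last holds). The fingers move at their own pace and stop on an object; the grip force is fixed at half the most. Time passes only in rows, so rows that do not move let the fingers close. It gives the time, the measured TCP pose, the force, the opening and the grip force at its end, in the units of the state.
- env.sense(): the state, without advancing time (a new reading comes with each control period).
- imaging.read_camera(name): name is "scene" or "side" or "wrist"; returns a dict with "pixels" (384x512x3 uint8, red, green, blue), "K" (3x3 intrinsics, pixels), "extrinsics" (4x4, takes a point from camera to world coordinates). Camera axes: x right, y down, z forward; pixel columns grow to the right and rows downward; lengths in m; the calibration is good to about 2 mm. A picture is of the moment at which its call begins. There is no depth.
- env.sign_off(): hands the job in; it is judged then, once.
The state is a dict: "clock": time; "qpos": joint angles; "joint_vel": joint speeds; "joint_torque": joint torques, N m; "eef_pos": TCP position; "tool_rot": TCP orientation; "contact_force": force on the tool from outside, world axes, zero at the start; "wrist_torque": the same for the moment, N m; "opening": finger opening in m; "grasp_force": force on a finger pad.
Only numpy, scipy, OpenCV 4.12 (cv2) and the standard library are available. Lean on these libraries where they do the work, as an engineer would, in place of code of your own. Each camera call takes 0.05 s, during which the arm holds its last target. There are 200 camera calls.

## Working session

There is one attempt and no reset: what is moved stays moved. The work goes in short steps, Python scripts to look and compute and a tool call to move; the robot and the scene stay as the last step left them, time stands still between calls to the robot, and variables do not carry over. Pictures are saved under pics/ and viewed, at most 10 in all, crops included, and the job is handed in when it is done.

Besides the shell and the picture viewer there is one more tool, called after "Emit:" as a command line: name --argument value ..., lists and objects as JSON in quotes. arm_command: Moves the arm, as the interface text tells. Its arguments: {"type":"object","properties":{"plan":{"type":"array","items":{"type":"object","properties":{"xyz":{"type":"array","items":{"type":"number"}},"rotation":{"type":"array","items":{"type":"number"}}}}},"gripper":{"type":"number"}},"required":["plan"]}

```bash
mkdir -p pics
cat > h.py <<'E'
import numpy as np, cv2
from cell import env, imaging
def ray(c,uv,z):
    K,E=np.array(c["K"]),np.array(c["extrinsics"])
    d=E[:3,:3]@np.linalg.solve(K,[uv[0],uv[1],1.]);o=E[:3,3]
    return o+d*(z-o[2])/d[2]
def proj(c,p):
    K,E=np.array(c["K"]),np.array(c["extrinsics"])
    q=K@(E[:3,:3].T@(np.array(p)-E[:3,3]));return q[:2]/q[2]
def tri(c1,a,c2,b):
    r=[]
    for c,uv in((c1,a),(c2,b)):
        E=np.array(c["extrinsics"]);d=E[:3,:3]@np.linalg.solve(np.array(c["K"]),[uv[0],uv[1],1.]);r.append((E[:3,3],d/np.linalg.norm(d)))
    (o1,d1),(o2,d2)=r
    s=np.linalg.lstsq(np.c_[d1,-d2],o2-o1,rcond=None)[0]
    p,q=o1+s[0]*d1,o2+s[1]*d2
    return (p+q)/2,np.linalg.norm(p-q)
def save(c,n,crop=None,s=1):
    im=cv2.cvtColor(c["pixels"],cv2.COLOR_RGB2BGR)
    if crop: x,y,w,h=crop; im=im[y:y+h,x:x+w]
    cv2.imwrite("pics/"+n,cv2.resize(im,None,fx=s,fy=s,interpolation=cv2.INTER_CUBIC))
E
python3 - <<'E'
from h import *
for n in("scene","side","wrist"):
    c=imaging.read_camera(n);save(c,n+"0.png",s=1.5);print(n,np.round(c["extrinsics"],3).tolist(),np.round(c["K"],0).tolist())
print(env.sense()["clock"],env.sense()["tool_rot"])
E
```

```text
scene [[0.424, -0.542, 0.726, -0.36], [-0.906, -0.237, 0.351, -0.561], [-0.018, -0.806, -0.591, 0.893], [0.0, 0.0, 0.0, 1.0]] [[366.0, 0.0, 262.0], [0.0, 366.0, 193.0], [0.0, 0.0, 1.0]]
side [[-0.987, -0.104, 0.124, 0.349], [-0.162, 0.669, -0.725, 1.323], [-0.007, -0.736, -0.677, 1.413], [0.0, 0.0, 0.0, 1.0]] [[480.0, 0.0, 258.0], [0.0, 480.0, 190.0], [0.0, 0.0, 1.0]]
wrist [[1.0, 0.001, -0.002, 0.55], [0.0, -0.965, -0.263, 0.076], [-0.002, 0.263, -0.965, 0.383], [0.0, 0.0, 0.0, 1.0]] [[287.0, 0.0, 255.0], [0.0, 287.0, 191.0], [0.0, 0.0, 1.0]]
0.15 [[ 1.04644850e-05  9.99998629e-01 -1.65559561e-03]
 [ 9.99999986e-01 -1.01918394e-05  1.64689621e-04]
 [ 1.64672521e-04 -1.65559731e-03 -9.99998616e-01]]
```

View pics/scene0.png

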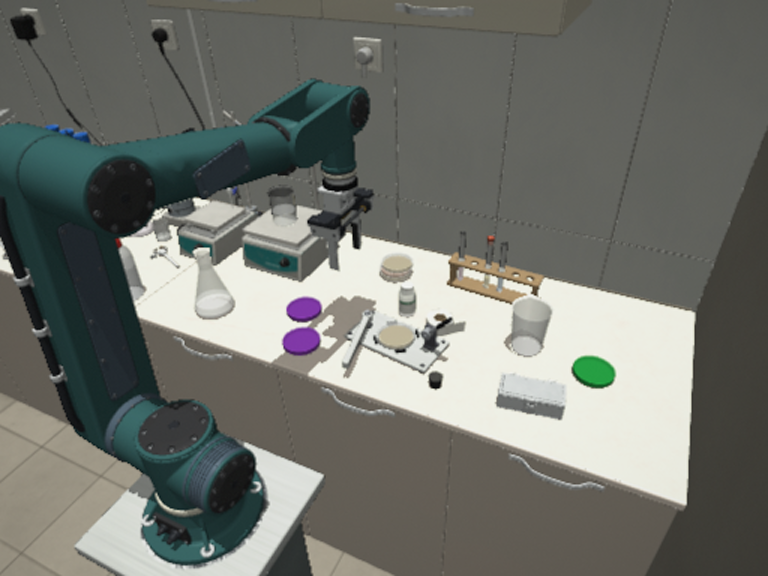

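View pics/side0.png

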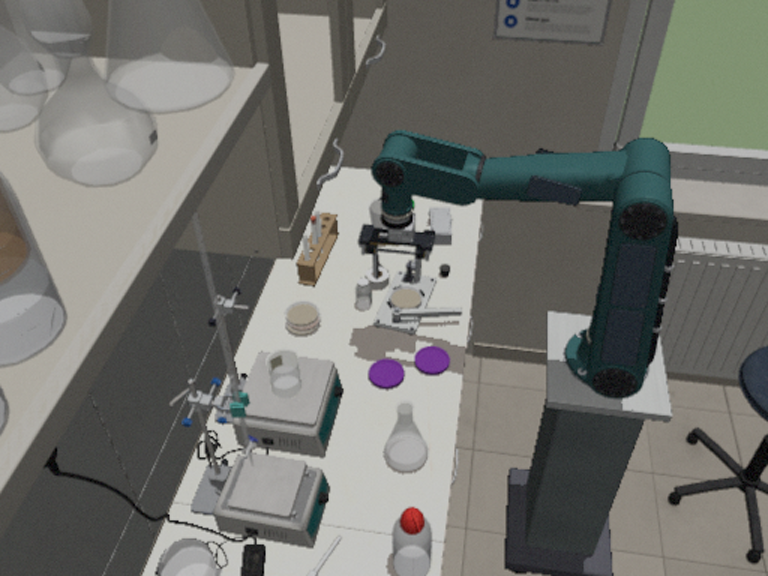

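View pics/wrist0.png

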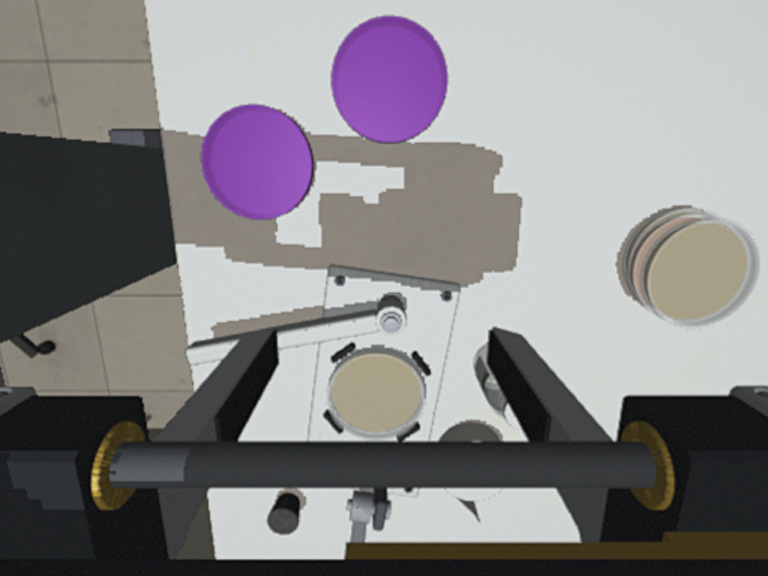

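The wrist picture (768x576) shows the clamp: pivot bolt (390,318), strap running left to its end at (188,353), cream dish at (376,392), lever assembly around (370,505) and stopper (285,511). The cream stack (700,265), purple discs (390,78) and (258,162) and the green disc (scene 594,371) could be taken for the dish. Only the cream dish between the four lugs fits. I'll confirm it in an enlarged crop while measuring.

Run:
```python
from h import *
C={n:imaging.read_camera(n) for n in("scene","side","wrist")}
save(C["scene"],"sc_crop.png",(220,195,100,75),8)
def dish(n,c,g,box):
    x,y,w,h=box; im=cv2.cvtColor(c["pixels"],cv2.COLOR_RGB2HSV)[y:y+h,x:x+w]
    m=cv2.inRange(im,(10,40,90),(30,140,255))
    k,l,s,ce=cv2.connectedComponentsWithStats(m);i=1+np.argmax(s[1:,4])
    print(n,s[i],ce[i]+[x,y]);return ce[i]+[x,y]
dw=dish("w",C["wrist"],0,(205,220,90,80));ds=dish("s",C["scene"],0,(235,205,50,40));di=dish("i",C["side"],0,(250,185,40,30))
print("dish tri",tri(C["wrist"],dw,C["scene"],ds),tri(C["wrist"],dw,C["side"],di),ray(C["wrist"],dw,.029))
P=lambda u,v:(u/1.5,v/1.5)
print("pivot w/side/scene",ray(C["wrist"],P(391,318),.06),ray(C["side"],P(394,314),.06),ray(C["scene"],P(367,316),.06))
print("end",ray(C["wrist"],P(190,349),.042),ray(C["side"],P(461,313),.042),ray(C["scene"],P(348,361),.042))
print("corners",ray(C["wrist"],P(332,266),.014),ray(C["wrist"],P(460,284),.014))
print("hinge?",ray(C["wrist"],P(375,500),.067))
```

```text
w [  17   17   57   50 2269] [250.01278096 261.38166593]
s [ 18  13  22  14 242] [263.61983471 224.21900826]
i [24 13  3  5  7] [275.14285714 200.        ]
dish tri (array([ 0.54279396, -0.12681527,  0.01746015]), np.float64(3.4099452778319876e-05)) (array([ 0.53383104, -0.14246424, -0.00459365]), np.float64(0.01804388210122205)) [ 0.54303041 -0.12043449  0.029     ]
pivot w/side/scene [ 0.55662947 -0.03779121  0.06      ] [ 0.55933218 -0.01870851  0.06      ] [ 0.53843025 -0.05408696  0.06      ]
end [ 0.38479628 -0.07232639  0.042     ] [ 0.38431398 -0.06823433  0.042     ] [ 0.3992015  -0.07729544  0.042     ]
corners [ 0.50543167 -0.00566493  0.014     ] [ 0.61874322 -0.02199234  0.014     ]
hinge? [ 0.54330685 -0.20511942  0.067     ]
```

View pics/sc_crop.png

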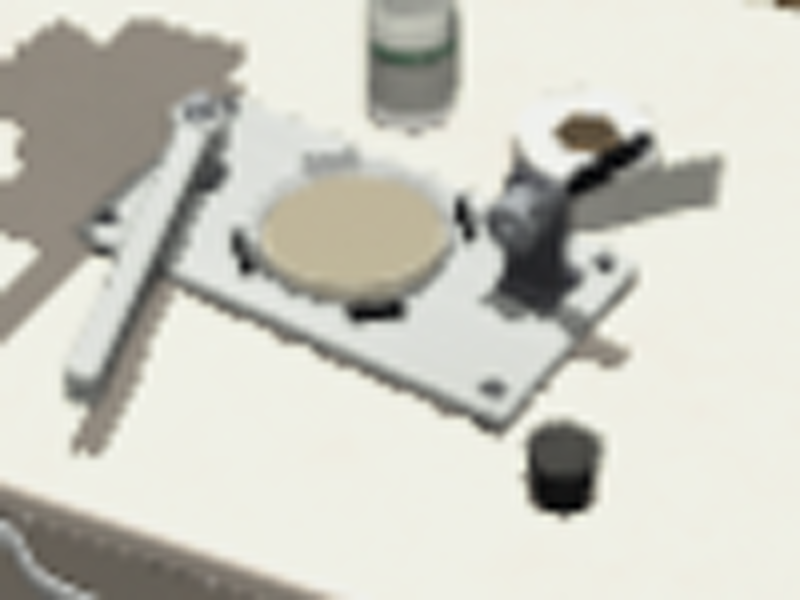

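The crop shows the cream dish (350,235) in its four lugs, the strap from bolt (205,105) to end (80,385), the black lever grip (610,165) and the stopper (563,470). From the measurements, the stand yaw is about -8.2°, the pivot is near (0.5555, -0.037), the strap is open about 70° and the lever pin is near (0.531, -0.205).

I'll turn the tool to line up with the stand, so that tool x is stand y and tool y is stand x. Then I'll shut the fingers and go above the start point.

Emit:
arm_command --plan '[{"xyz":[0,0,0],"rotation":[0,0,4.1]},{"xyz":[0,0,0],"rotation":[0,0,4.1]},{"xyz":[-11,-30,0],"rotation":[0,0,0]},{"xyz":[-11,-30,0],"rotation":[0,0,0]},{"xyz":[-11,-31,0],"rotation":[0,0,0]},{"xyz":[0,0,25],"rotation":[0,0,0]},{"xyz":[0,0,25],"rotation":[0,0,0]},{"xyz":[0,0,0],"rotation":[0,0,0]},{"xyz":[0,0,0],"rotation":[0,0,0]},{"xyz":[0,0,0],"rotation":[0,0,0]},{"xyz":[0,0,0],"rotation":[0,0,0]}]' --gripper 0

```text
clock: 1.22
eef_pos: [0.4565, -0.0198, 0.1572]
tool_rot: [[0.142, 0.99, 0.003], [0.99, -0.142, -0.0], [0.0, 0.003, -1.0]]
contact_force: [0.3, 1.0, 1.1]
opening: 0.0244
grasp_force: 0.0
```

Run:
```python
from h import *
c=imaging.read_camera("wrist");save(c,"w1.png",s=1.5)
s=env.sense();print(s["clock"],s["eef_pos"],s["opening"])
O=np.array([.5555,-.037]);X=np.array([.99,-.143]);Y=np.array([.143,.99])
for n,p in dict(piv=[*O,.06],end=[*(O+.175*(-.943*X-.334*Y)),.052],dish=[*(O-.085*Y),.029],pin=[*(O-.17*Y),.067],tipcmd=s["eef_pos"]).items(): print(n,proj(c,p)*1.5)
print(X@(s["eef_pos"][:2]-O),Y@(s["eef_pos"][:2]-O))
```

```text
1.2667 [ 0.45648815 -0.01982077  0.15718064] 0.02012613430219091
piv [532.0785175  292.24813311]
end [292.00414432 367.21264266]
dish [508.84186447 384.96809054]
pin [514.46420204 510.9554637 ]
tipcmd [382.07523355 345.91652371]
-0.10047836304756311 0.0028487418408021633
```

View pics/w1.png

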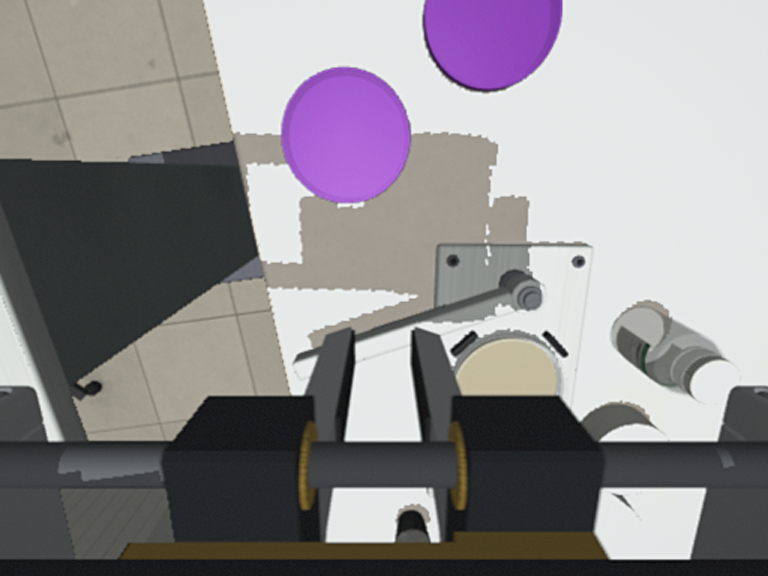

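The bolt is at (530,298), within 4 mm of the prediction, the strap end is at (298,363) and the plate edge lines up with the image. The start point is clear of the strap by over 10 mm, so I'll descend.

Emit:
arm_command --plan '[{"xyz":[0,0,15],"rotation":[0,0,0]},{"xyz":[0,0,15],"rotation":[0,0,0]},{"xyz":[0,0,20],"rotation":[0,0,0]},{"xyz":[0,0,20],"rotation":[0,0,0]},{"xyz":[0,0,20],"rotation":[0,0,0]},{"xyz":[0,0,15],"rotation":[0,0,0]},{"xyz":[0,0,14],"rotation":[0,0,0]},{"xyz":[0,0,0],"rotation":[0,0,0]}]'

```text
clock: 1.93
eef_pos: [0.4539, -0.0194, 0.0344]
tool_rot: [[0.142, 0.99, -0.004], [0.99, -0.142, 0.001], [0.0, -0.005, -1.0]]
contact_force: [-0.2, -0.1, -0.3]
opening: 0.0006
grasp_force: 0.0
```

Run:
```python
import numpy as np
p=np.array([-100,2.8])
for t in np.radians([70,62,54,46,38,30,22,15,8,3,0,-2]):
    u=np.array([-np.sin(t),-np.cos(t)]);n=np.array([np.cos(t),-np.sin(t)])
    q=95*u-(8+12.5*np.cos(t)+8*abs(np.sin(t)))*n
    print(round(np.degrees(t)),"pos",q.round(),"row x(dy),y(dx)",(q-p)[::-1].round(1));p=q
```

```text
70 pos [-96. -14.] row x(dy),y(dx) [-16.7   4. ]
62 pos [-94. -26.] row x(dy),y(dx) [-12.2   2.3]
54 pos [-90. -38.] row x(dy),y(dx) [-12.1   4. ]
46 pos [-84. -50.] row x(dy),y(dx) [-11.7   5.8]
38 pos [-76. -61.] row x(dy),y(dx) [-11.    7.5]
30 pos [-67. -71.] row x(dy),y(dx) [-10.    9.2]
22 pos [-57. -80.] row x(dy),y(dx) [-8.8 10.7]
15 pos [-46. -86.] row x(dy),y(dx) [-6.4 10.6]
8 pos [-35. -91.] row x(dy),y(dx) [-5.1 11.5]
3 pos [-26. -94.] row x(dy),y(dx) [-2.7  8.7]
0 pos [-20. -95.] row x(dy),y(dx) [-1.2  5.3]
-2 pos [-17. -96.] row x(dy),y(dx) [-0.7  3.1]
```

Emit:
arm_command --plan '[{"xyz":[-8,3,-3],"rotation":[0,0,0]},{"xyz":[-8,3,-1],"rotation":[0,0,0]},{"xyz":[-6,2,0],"rotation":[0,0,0]},{"xyz":[-6,2,0],"rotation":[0,0,0]},{"xyz":[-6,2,0],"rotation":[0,0,0]},{"xyz":[-6,2,0],"rotation":[0,0,0]},{"xyz":[-6,3,0],"rotation":[0,0,0]},{"xyz":[-6,3,0],"rotation":[0,0,0]},{"xyz":[-6,4,0],"rotation":[0,0,0]},{"xyz":[-5,4,0],"rotation":[0,0,0]}]'

```text
clock: 2.77
eef_pos: [0.474, -0.0867, 0.0403]
tool_rot: [[0.143, 0.99, -0.0], [0.99, -0.143, 0.0], [0.0, -0.0, -1.0]]
contact_force: [-0.3, 1.6, 0.0]
opening: 0.0004
grasp_force: 0.5
```

Emit:
arm_command --plan '[{"xyz":[-5,5,0],"rotation":[0,0,0]},{"xyz":[-5,5,0],"rotation":[0,0,0]},{"xyz":[-4,5,0],"rotation":[0,0,0]},{"xyz":[-4,5,0],"rotation":[0,0,0]},{"xyz":[-3,5,0],"rotation":[0,0,0]},{"xyz":[-3,5,0],"rotation":[0,0,0]},{"xyz":[-2,6,0],"rotation":[0,0,0]},{"xyz":[-2,6,0],"rotation":[0,0,0]},{"xyz":[-1,4,0],"rotation":[0,0,0]},{"xyz":[0,0,0],"rotation":[0,0,0]}]'

```text
clock: 3.6
eef_pos: [0.5164, -0.1219, 0.0406]
tool_rot: [[0.143, 0.99, 0.001], [0.99, -0.143, -0.001], [-0.001, 0.001, -1.0]]
contact_force: [0.1, 0.0, -0.4]
opening: 0.0006
grasp_force: 0.0
```

Run:
```python
from h import *
s=env.sense();O=np.array([.5555,-.037]);X=np.array([.99,-.143]);Y=np.array([.143,.99])
print(s["clock"],X@(s["eef_pos"][:2]-O),Y@(s["eef_pos"][:2]-O),s["contact_force"])
c=imaging.read_camera("scene");save(c,"sc2.png",(200,175,140,105),5)
```

```text
3.6 -0.02659690167117563 -0.08965266466344268 [ 0.093411    0.02377394 -0.42985451]
```

View pics/sc2.png

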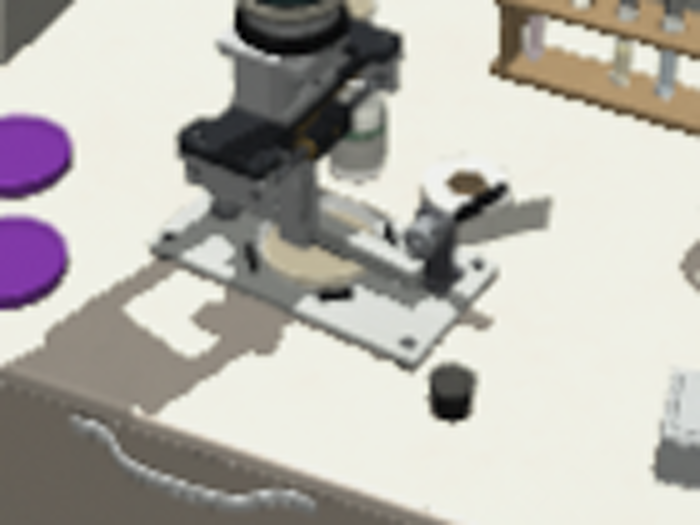

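The strap now crosses the dish, with its end near (420,270) beside the catch, and the lever is still up at (480,200). I'll push on gently until there is a stop force.

Emit:
arm_command --plan '[{"xyz":[0,2,0],"rotation":[0,0,0]},{"xyz":[0,2,0],"rotation":[0,0,0]},{"xyz":[0,2,0],"rotation":[0,0,0]},{"xyz":[0,0,0],"rotation":[0,0,0]}]'

```text
clock: 3.98
eef_pos: [0.5215, -0.1223, 0.0405]
tool_rot: [[0.143, 0.99, 0.0], [0.99, -0.143, -0.0], [-0.0, 0.0, -1.0]]
contact_force: [-0.3, 0.3, -0.1]
opening: 0.0005
grasp_force: 0.1
```

Emit:
arm_command --plan '[{"xyz":[0,2,0],"rotation":[0,0,0]},{"xyz":[0,0,0],"rotation":[0,0,0]}]'

```text
clock: 4.15
eef_pos: [0.5233, -0.1225, 0.0405]
tool_rot: [[0.143, 0.99, -0.0], [0.99, -0.143, -0.0], [-0.0, -0.0, -1.0]]
contact_force: [-0.9, -0.7, 0.8]
opening: 0.0004
grasp_force: 0.6
```

Emit:
arm_command --plan '[{"xyz":[0,2,0],"rotation":[0,0,0]},{"xyz":[0,0,0],"rotation":[0,0,0]}]'

```text
clock: 4.32
eef_pos: [0.5233, -0.1225, 0.0404]
tool_rot: [[0.143, 0.99, -0.005], [0.99, -0.143, 0.001], [-0.0, -0.005, -1.0]]
contact_force: [-6.6, -0.0, 3.0]
opening: 0.0005
grasp_force: 3.2
```

Emit:
arm_command --plan '[{"xyz":[0,2,0],"rotation":[0,0,0]},{"xyz":[0,0,0],"rotation":[0,0,0]}]'

```text
clock: 4.48
eef_pos: [0.5234, -0.1225, 0.0404]
tool_rot: [[0.143, 0.99, -0.009], [0.99, -0.143, 0.001], [-0.0, -0.009, -1.0]]
contact_force: [-11.7, 0.3, 7.7]
opening: 0.0004
grasp_force: 5.6
```

The force rose to 12 N with no further movement, and the TCP sits 20 mm from the stand's centre line as expected, so the strap is home. I'll back off, rise, go above the dish side of the lever and look.

Emit:
arm_command --plan '[{"xyz":[0,-6,0],"rotation":[0,0,0]},{"xyz":[0,-14,0],"rotation":[0,0,0]},{"xyz":[0,0,-35],"rotation":[0,0,0]},{"xyz":[0,0,-40],"rotation":[0,0,0]},{"xyz":[0,0,-40],"rotation":[0,0,0]},{"xyz":[0,0,-40],"rotation":[0,0,0]},{"xyz":[-20,17,0],"rotation":[0,0,0]},{"xyz":[-20,16,0],"rotation":[0,0,0]},{"xyz":[0,0,0],"rotation":[0,0,0]}]'

```text
clock: 5.23
eef_pos: [0.5367, -0.1676, 0.1964]
tool_rot: [[0.145, 0.989, 0.005], [0.989, -0.145, -0.003], [-0.002, 0.005, -1.0]]
contact_force: [-0.1, -0.5, -0.0]
opening: 0.0006
grasp_force: 0.0
```

Run:
```python
from h import *
s=env.sense();O=np.array([.5555,-.037]);X=np.array([.99,-.143]);Y=np.array([.143,.99])
print(s["clock"],s["eef_pos"],1e3*X@(s["eef_pos"][:2]-O),1e3*Y@(s["eef_pos"][:2]-O))
c=imaging.read_camera("wrist");save(c,"w2.png",s=1.5)
d=imaging.read_camera("side");im=np.vstack([cv2.resize(d["pixels"][130:230,230:330],(550,550)) ]);cv2.imwrite("pics/side2.png",im[...,::-1])
for n,p in dict(piv=[*O,.06],end=[*(O-.175*Y),.052],pin=[*(O-.17*Y),.067],tip0=[*(O-.215*Y),.145]).items(): print(n,proj(c,p)*1.5,(proj(d,p)-[230,130])*5.5)
```

```text
5.2333 [ 0.53674066 -0.16760904  0.19641722] 0.1053480389538321 -131.98553144771023
piv [380.60896695  83.0444014 ] [188.72316531 419.41765429]
end [381.19928062 324.03618224] [254.2949096  275.93090593]
pin [381.23440389 324.72278244] [252.88394946 265.47144884]
tip0 [381.74488818 438.1522149 ] [270.91287379 151.68313197]
```

View pics/w2.png

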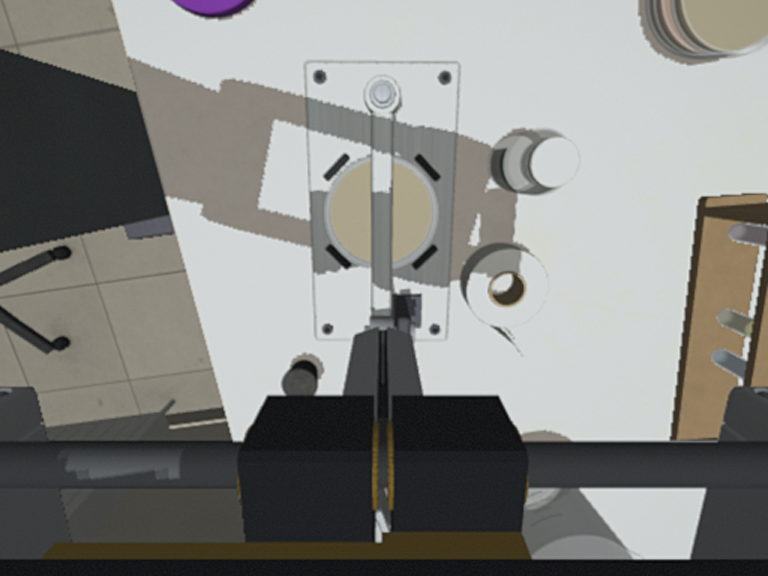

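View pics/side2.png

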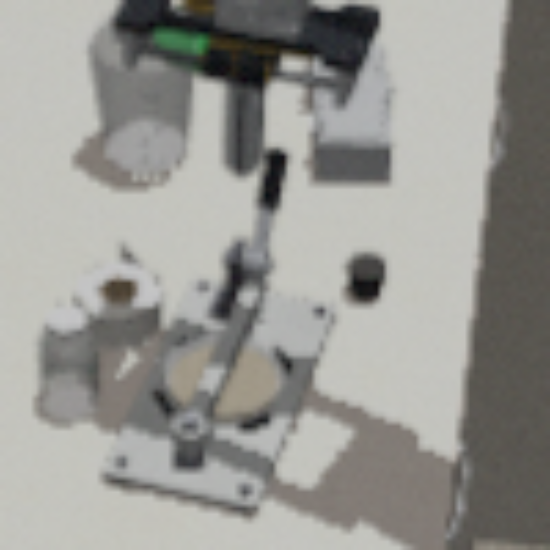

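The strap lies exactly along the stand, over the middle of the dish, with its end in the catch. The lever is still up in the side view, pin (250,260) and tip (277,153). The bolt at (382,93) puts the stand about 5 mm further along -y than I assumed, so I'll allow for that and go down on the dish side of the lever.

Emit:
arm_command --plan '[{"xyz":[-20,0,0],"rotation":[0,0,0]},{"xyz":[-20,0,0],"rotation":[0,0,0]},{"xyz":[0,0,25],"rotation":[0,0,0]},{"xyz":[0,0,25],"rotation":[0,0,0]},{"xyz":[0,0,24],"rotation":[0,0,0]},{"xyz":[0,0,0],"rotation":[0,0,0]}]'

```text
clock: 5.83
eef_pos: [0.5251, -0.2015, 0.1153]
tool_rot: [[0.142, 0.99, -0.01], [0.99, -0.142, 0.006], [0.004, -0.01, -1.0]]
contact_force: [-1.0, 0.0, -1.2]
opening: 0.0008
grasp_force: 0.0
```

Emit:
arm_command --plan '[{"xyz":[-7,0,0],"rotation":[0,0,0]},{"xyz":[-7,0,0],"rotation":[0,0,0]},{"xyz":[-7,0,0],"rotation":[0,0,0]},{"xyz":[-7,0,4],"rotation":[0,0,0]},{"xyz":[-6,0,5],"rotation":[0,0,0]},{"xyz":[-5,0,6],"rotation":[0,0,0]},{"xyz":[-5,0,6],"rotation":[0,0,0]},{"xyz":[0,0,0],"rotation":[0,0,0]}]'

```text
clock: 6.5
eef_pos: [0.5218, -0.2485, 0.0992]
tool_rot: [[0.144, 0.99, -0.001], [0.99, -0.144, 0.0], [0.0, -0.001, -1.0]]
contact_force: [-0.7, -0.7, 1.1]
opening: 0.0003
grasp_force: 0.3
```

Emit:
arm_command --plan '[{"xyz":[-4,0,6],"rotation":[0,0,0]},{"xyz":[-3,0,6],"rotation":[0,0,0]},{"xyz":[-3,0,6],"rotation":[0,0,0]},{"xyz":[-2,0,5],"rotation":[0,0,0]},{"xyz":[0,0,3],"rotation":[0,0,0]},{"xyz":[0,0,0],"rotation":[0,0,0]}]'

```text
clock: 7.0
eef_pos: [0.5202, -0.2595, 0.0731]
tool_rot: [[0.143, 0.99, -0.002], [0.99, -0.143, 0.0], [0.0, -0.002, -1.0]]
contact_force: [-1.1, 0.0, -0.2]
opening: 0.0001
grasp_force: 0.0
```

Emit:
arm_command --plan '[{"xyz":[0,0,2],"rotation":[0,0,0]},{"xyz":[0,0,0],"rotation":[0,0,0]}]'

```text
clock: 7.17
eef_pos: [0.5207, -0.2597, 0.0723]
tool_rot: [[0.143, 0.99, -0.0], [0.99, -0.143, -0.0], [-0.0, -0.0, -1.0]]
contact_force: [-0.2, 0.3, 0.8]
opening: 0.0006
grasp_force: 0.0
```

Emit:
arm_command --plan '[{"xyz":[0,0,2],"rotation":[0,0,0]},{"xyz":[0,0,0],"rotation":[0,0,0]}]'

```text
clock: 7.33
eef_pos: [0.5209, -0.2597, 0.0721]
tool_rot: [[0.143, 0.99, 0.001], [0.99, -0.143, -0.001], [-0.001, 0.001, -1.0]]
contact_force: [-2.5, 0.6, 4.8]
opening: 0.0003
grasp_force: 2.8
```

Emit:
arm_command --plan '[{"xyz":[0,0,1],"rotation":[0,0,0]},{"xyz":[0,0,0],"rotation":[0,0,0]}]'

```text
clock: 7.5
eef_pos: [0.5209, -0.2597, 0.072]
tool_rot: [[0.142, 0.99, 0.001], [0.99, -0.142, -0.001], [-0.001, 0.001, -1.0]]
contact_force: [-3.9, 1.1, 9.1]
opening: 0.0007
grasp_force: 4.3
```

The force rises at z = 72 mm, which is the level stop (67 + 5 mm). I'll retreat upward and check.

Emit:
arm_command --plan '[{"xyz":[0,0,-10],"rotation":[0,0,0]},{"xyz":[0,0,-35],"rotation":[0,0,0]},{"xyz":[0,0,-40],"rotation":[0,0,0]},{"xyz":[20,0,-30],"rotation":[0,0,0]},{"xyz":[40,0,0],"rotation":[0,0,0]},{"xyz":[0,0,0],"rotation":[0,0,0]},{"xyz":[0,0,0],"rotation":[0,0,0]}]'

```text
clock: 8.08
eef_pos: [0.5299, -0.1988, 0.1856]
tool_rot: [[0.14, 0.99, 0.002], [0.99, -0.14, -0.001], [-0.001, 0.002, -1.0]]
contact_force: [-1.2, 0.3, -0.2]
opening: 0.0003
grasp_force: 0.0
```

Run:
```python
from h import *
c=imaging.read_camera("scene");d=imaging.read_camera("side")
a=cv2.resize(c["pixels"][180:280,220:320],(400,400),interpolation=2);b=cv2.resize(d["pixels"][130:230,230:330],(400,400),interpolation=2)
cv2.imwrite("pics/fin.png",np.hstack([a,b])[...,::-1]);print(env.sense()["contact_force"])
```

```text
[-0.07232537 -0.23043095 -0.65098585]
```

View pics/fin.png

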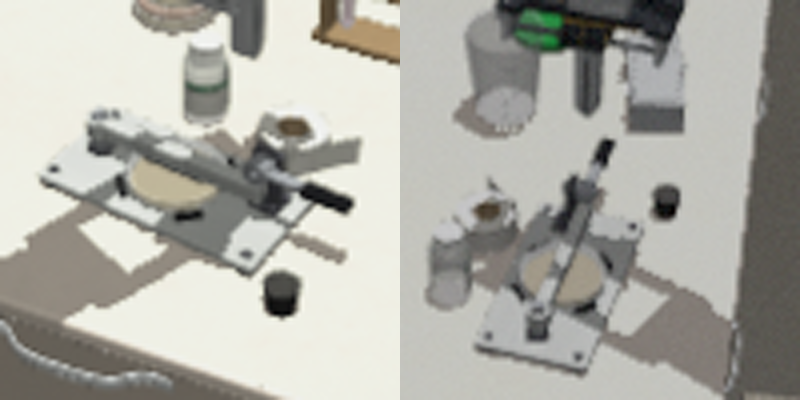

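The lever is level, with its grip at (330,195), and the strap is home over the seated dish (175,180). The bystanders have not moved and the gripper is clear, so I'm handing in.

```bash
python3 -c "
from cell import env
print(env.sign_off())"
```

```text
the job is handed in; nothing more can be done
None
```

I handed the job in at about 8 s: the strap is pushed home against its stop, the cam lever is fully down, and the camera shows the dish in its seat and the bystanders in view not moved; `env.sign_off()` returned no verdict.

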